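# Hang the washed turner on the utensil carousel

## Task

Put the washed turner away. Turn the utensil carousel until its one empty hook points straight at the front edge of the worktop (the robot's side), then take the turner from the draining rack and hang it by the steel loop at the end of its handle on that hook, so that it hangs there freely. Leave the mug, the pink tin, the salt shaker and the lemon where they are.

Things in the scene. Friction and masses are not known exactly. Their poses are not given: they have to be found in the camera images.
- turner: Small turner, 75 g, 215 mm long, lying on the draining rack, loop away from the robot. Origin below the centre of its loop, level with its underside; x along the handle from blade to loop, z up out of the flat side. Wooden handle x -21 to -109 mm, 16 mm wide, 13 mm thick, from z = 0; steel neck to -137; slotted steel blade x -137 to -201 mm, 55 mm wide, 2 mm thick, from z = 0.
- turner_eye (a point): Centre of the turner's loop: a round eye of 20 mm inner and 28 mm outer diameter made of 4 mm wire, its hole running along the turner's z; 6.5 mm above the turner's underside.
- turner_grip (a point): Point in the middle of the handle, 65 mm from the eye centre along the turner's -x, 6.5 mm above its underside; the handle is 16 mm wide here.
- drying_rack: Roll-up draining rack fixed on the worktop at the left end of the sink, 428 x 92 x 10 mm, steel rods along its x with tops 9 mm above the worktop; origin at the centre of its underside. The turner lies on the rods.
- carousel: Foot of the utensil carousel, fixed to the worktop: dark disc of 156 mm diameter with an upright 15 mm post; origin at the centre of its underside, on the turning axis.
- crown (a joint): Angle of the carousel's crown about its vertical post, rad, growing counter-clockwise seen from above. 0: the empty hook points straight to the front (-x). Turns stiffly either way and stays where it is left. Five hooks at equal angles; the other four carry small tools that reach 115 mm from the axis and down to 40 mm above the worktop.
- carousel_knob (a point): Centre of the round wooden knob on top of the crown, on the turning axis, 273 mm above the worktop; the knob is 35 mm in diameter and about 30 mm tall.
- empty_hook (a point): Seat of the empty J-shaped hook: middle of the lowest part of its 5 mm wire, 77 mm from the axis and 225 mm above the worktop. The wire comes out from the hub, dips into this seat and turns up into a tip. A loop hung here has its wire in this valley and its centre about 7 mm below.
- empty_hook_tip (a point): Top of the upturned tip of the empty hook, a 7 mm ball, 89 mm from the axis and 27 mm above the seat; the tip stands upright and the loop goes over it from above.
- mug: White mug, 85 mm wide, 91 mm tall, handle; bystander. Origin at the centre of its underside.
- pink_tin: Pink square tin with lid, 70 x 70 x 95 mm; bystander. Origin at the centre of its underside.
- salt: Salt shaker, 44 mm wide, 90 mm tall; bystander. Origin at the centre of its underside.
- lemon: Yellow lemon, about 72 x 55 x 56 mm; bystander.

How it is judged:
On the way, in this order (a step that is already met when the one before it is completed fails the run):
1. the empty hook points to the front edge of the worktop, within 20 degrees, while the turner is not yet on it (value of joint crown between -0.35 and 0.35 rad and distance between turner_eye and empty_hook above 0.04 m), for 0.2 s.
2. the turner hangs by its loop on that hook (distance between turner_eye and empty_hook below 0.018 m and angle between turner's own x axis and vertical below 0.35 rad and height (world z) of turner_eye above 0.19 m and value of joint crown between -0.35 and 0.35 rad), for 0.2 s.
At the end, for the whole second after the job is handed in: The turner hangs by its loop on the carousel's formerly empty hook (loop centre within 18 mm of the hook's seat), loop up and within 20 degrees of vertical, let go (a slight swing does no harm); the hook points to the front edge within 20 degrees (0.35 rad) (all of step 2); the robot touches nothing.
It fails at once if the white mug is pushed more than 30 mm or tipped over (distance of mug from where it was at the start of the episode above 0.03 m or angle between mug's own z axis and vertical above 0.5 rad).
It fails at once if the pink tin is pushed more than 30 mm or tipped over (distance of pink_tin from where it was at the start of the episode above 0.03 m or angle between pink_tin's own z axis and vertical above 0.5 rad).
It fails at once if the salt shaker is pushed more than 30 mm or tipped over (distance of salt from where it was at the start of the episode above 0.03 m or angle between salt's own z axis and vertical above 0.5 rad).
It fails at once if the lemon is pushed more than 30 mm (distance of lemon from where it was at the start of the episode above 0.03 m).
It also fails if it takes over 67 s, if anything falls off the work surface, if the arm or the gripper's body presses on something with over 40 N, if the wrist force passes 120 N, or if a joint passes its speed limit or range.

## Robot

A 6-joint arm with a two-finger parallel gripper is mounted at the origin on a cart in front of the work surface, level with it; the furniture and walls round the work are solid. World frame = base frame: x ahead of the robot, y to its left, z up, the work surface at z = 0. Lengths are in m, angles in rad, forces in N, time in s.
With the tool pointing down it reaches from about 0.275 to 0.825 m from the base axis. Payload 4.9 kg.
Tool frame: the origin (TCP) lies on the mounting face of the last link; the fingertips stand 173 mm ahead of it and the grasp point (between the pads) lies 155 mm ahead of it (bot.hold_point_z is the distance from the TCP to the grasp point, in m); z points along the fingers, y is the line along which they close (so a half turn about z gives the same grasp; the last joint's range is limited). The gripper opens to 85 mm and grips with 20 to 120 N. Pads are 22 mm wide; open, the fingers measure 114 mm over their backs; the gripper's body (76 mm by 85 mm) begins 54 mm behind the grasp point. The pads swing forward as they close: fully open they stand 13 mm farther back than shut.
Start: joints at [1.073, 0.326, -0.193, 1.052, 0, 1.437], TCP at [0.196, 0.514, 0.405] pointing down, gripper open.
Joint ranges: [-2.65, 2.65], [-0.97, 1.79], [-1.3, 1.35], [-1.93, 2.1], [-1.47, 1.37], [-3.14, 3.14]. Speed limits (rad/s): [2.57, 2.57, 3.14, 3.14, 3.14, 3.14].

## Interface

Orientations are given as a rotation vector (axis times angle).
In Python, from bench import bot gives the robot as it stands.
- The arm moves only by the shell command python3 -m inch 'ROWS' [FORCE]. ROWS is JSON, a list of rows, each a list of 7 numbers: the shift along the tool's x, y, z in units of 500 mm (1.0 is 500 mm), then the turn, a rotation vector about the tool's x, y, z in units of 90 degrees (1.0 is 90 degrees), then the opening, from -1 (shut) to 1 (fully open). A call has 1 to 12 rows; each row is the pose to reach, as a shift and turn from the pose commanded when the call began, along the tool's axes at that moment; what a row does not reach only later rows make up. A row lasts 1/10 s, in which the tool goes at most 50 mm and 8.59 degrees, less where a joint would pass 70% of its speed; a pose out of reach is approached as far as the arm can. A call with a number of a shift or a turn outside -1 to 1 is refused whole. A call with a gripper value outside its range is refused whole. The fingers move at their own pace and stop on an object; FORCE is the grip in N (left out, the last holds). Time passes only in rows, so rows that repeat a pose let the fingers close. It gives the time, the measured TCP pose, the force, the opening and the grip force at its end, in the units of the state.
- bot.state(): the state, without advancing time (a new reading comes with each control period).
- bot.read_camera(name): name is "scene" or "top"; returns the picture (480x640x3 uint8, blue, green, red); there is no depth.
- bot.calibration(name): a dict with "fx", "fy", "cx", "cy" (pixels), "rvec" (rotation vector, rad) and "tvec" (3), from world to camera coordinates, as OpenCV has them. Camera axes: x right, y down, z forward; pixel columns grow to the right and rows downward; lengths in m; the calibration is good to about 2 mm. A picture is of the moment at which its call begins. calibration takes no time and is no camera call.
- bot.hand_in(): hands the job in; it is judged then, once.
The state is a dict: "time_s": time; "q": joint angles; "joint_vel": joint speeds; "tau": joint torques, N m; "tool_pos": TCP position; "ee_rot": TCP orientation; "force": force on the tool from outside, world axes, zero at the start; "moment": the same for the moment, N m; "grip_width": finger opening in m; "finger_force": force on a finger pad.
Only numpy, scipy, OpenCV 4.12 (cv2) and the standard library are available. Lean on these libraries where they do the work, as an engineer would, in place of code of your own. Each camera call takes 0.05 s, during which the arm holds its last target. There are 200 camera calls.

## Working session

There is one attempt and no reset: what is moved stays moved. The work goes in short steps, Python scripts to look and compute and a shell command to move; the robot and the scene stay as the last step left them, time stands still between calls to the robot, and variables do not carry over. Pictures are saved under pics/ and viewed, at most 11 in all, crops included, and the job is handed in when it is done.

```bash
ls; mkdir -p pics; python3 - <<'E'
from bench import bot
import cv2
for n in ("scene","top"):
    cv2.imwrite(f"pics/{n}0.png",bot.read_camera(n)); print(bot.calibration(n))
print(bot.state(), bot.hold_point_z)
E
```

```text
pics
{'fx': 593.8512042944753, 'fy': 593.8512042944753, 'cx': 310.8770312527491, 'cy': 244.7971056677817, 'rvec': array([ 2.02686063,  1.39480847, -0.57979006]), 'tvec': array([-0.49693456, -0.20181404,  1.82182132])}
{'fx': 521.5786068823595, 'fy': 521.5786068823595, 'cx': 317.8047104607099, 'cy': 240.8278397065104, 'rvec': array([ 2.11290841, -2.1389609 ,  0.20405216]), 'tvec': array([0.3167529 , 0.60171078, 1.18940903])}
{'time_s': 0.1, 'q': array([ 1.07280969e+00,  3.26871154e-01, -1.93479342e-01,  1.05197260e+00,
        1.90159611e-05,  1.43659402e+00]), 'joint_vel': array([ 0.00029429, -0.00025371,  0.00136997, -0.00033976,  0.00022621,
        0.00045733]), 'tau': array([ 1.82409945e-03, -4.44238544e+01,  2.63038051e+01,  7.88869889e-03,
       -4.98901016e-06,  1.74279023e-05]), 'tool_pos': array([0.1955678 , 0.51379431, 0.40398088]), 'ee_rot': array([-5.68196104e-01, -3.08928100e+00,  2.26978538e-03]), 'force': array([-0.77175997, -0.45306464, -1.74290855]), 'moment': array([-0.01416727,  0.00013879, -0.02834309]), 'finger_force': 0.0, 'grip_width': 0.08516945262886208} 0.1547
```

View pics/scene0.png

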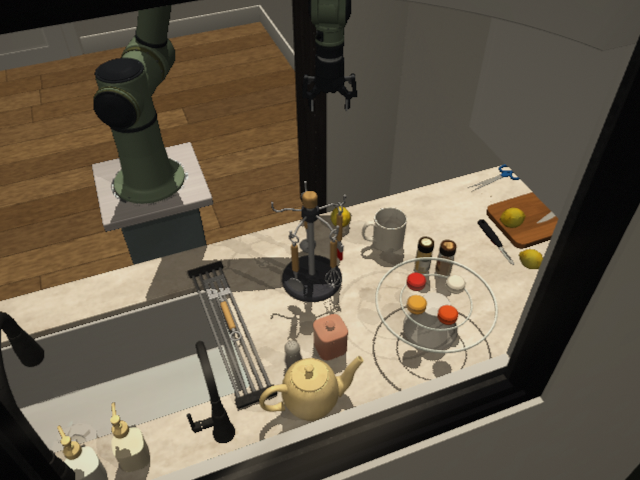

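View pics/top0.png

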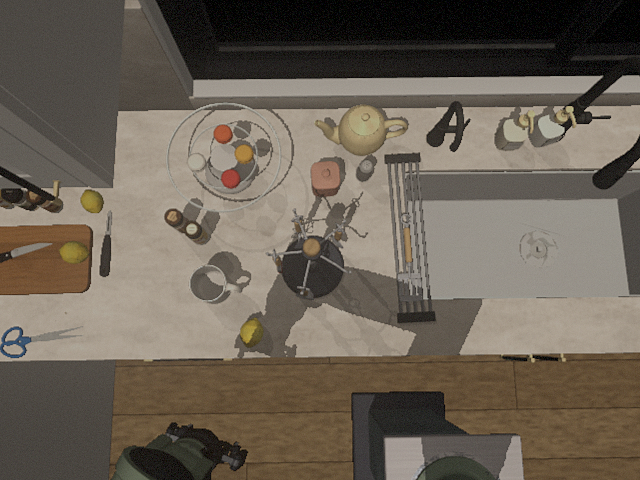

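The top view shows the carousel (knob at ~(312,248)), and the turner on the rack from ~(407,222) to (410,285). I'll enlarge both areas.

```bash
cat > h.py <<'E'
import numpy as np, cv2
from bench import bot
def cam(n):
    c=bot.calibration(n); K=np.array([[c['fx'],0,c['cx']],[0,c['fy'],c['cy']],[0,0,1]])
    return K,c['rvec'],c['tvec']
def plane(n,uv,z):
    K,r,t=cam(n); R=cv2.Rodrigues(r)[0]; o=-R.T@t
    d=R.T@np.linalg.inv(K)@np.array([uv[0],uv[1],1.]); return o+d*(z-o[2])/d[2]
def proj(n,P):
    K,r,t=cam(n); return cv2.projectPoints(np.float64(P).reshape(-1,1,3),r,t,K,None)[0].reshape(-1,2)
def tri(a,b):
    M=[]
    for n in("scene","top"):
        K,r,t=cam(n); M.append(K@np.c_[cv2.Rodrigues(r)[0],t])
    p=cv2.triangulatePoints(M[0],M[1],np.float64(a).reshape(2,1),np.float64(b).reshape(2,1))[:,0]; return p[:3]/p[3]
def crop(n,x,y,w,h,s,name):
    im=bot.read_camera(n) if isinstance(n,str) else n
    cv2.imwrite("pics/"+name,cv2.resize(im[y:y+h,x:x+w],None,fx=s,fy=s,interpolation=cv2.INTER_CUBIC))
E
python3 - <<'E'
from h import *
a=cv2.imread("pics/top0.png");b=cv2.imread("pics/scene0.png")
crop(a,255,180,190,140,4,"t1.png"); crop(b,190,170,190,140,4,"s1.png")
E
```

```text
(no output)
```

View pics/t1.png

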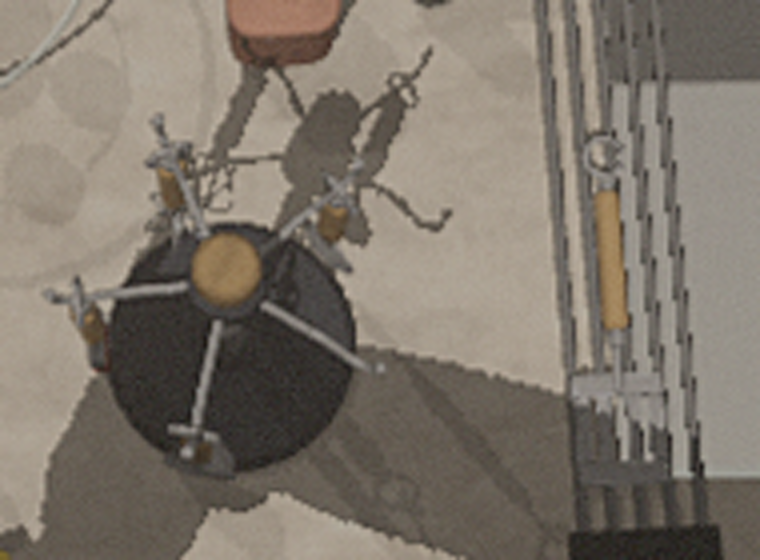

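View pics/s1.png

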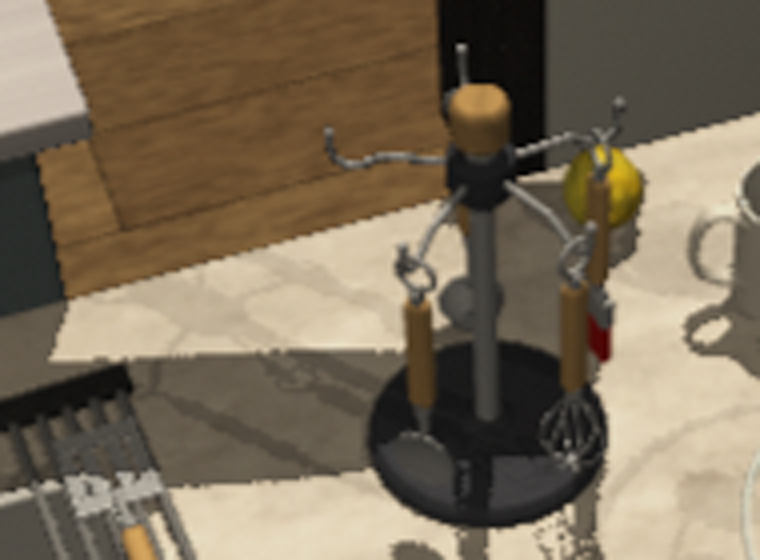

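The empty hook's tip is at top (349.5,272) and scene (272.2,203.2). The eye is at top (406,219), and the handle lies nearly parallel to the rods. Next I'll measure positions.

```bash
python3 - <<'E'
from h import *
t=cv2.imread("pics/top0.png")
tip=tri((272.2,203.2),(349.5,272)); knob=tri((310,199),(311.5,247)); print("tip",tip,"knob",knob)
print("knob by plane top z .288",plane("top",(311.5,247),.288), "scene", plane("scene",(310,199),.273))
tp=plane("top",(349.5,272),.252); print("tip plane",tp, plane("scene",(272.2,203.2),.252))
d=tp[:2]-plane("top",(311.5,247),.288)[:2]; print(np.hypot(*d),"crown",np.arctan2(d[1],d[0])-np.pi, np.arctan2(d[1],d[0])+np.pi)
hsv=cv2.cvtColor(t,cv2.COLOR_BGR2HSV); m=cv2.inRange(hsv,(8,90,90),(28,255,255)); 
mm=np.zeros_like(m); mm[222:268,398:416]=m[222:268,398:416]
p=np.column_stack(np.nonzero(mm))[:,::-1].astype(np.float32); print(len(p),cv2.minAreaRect(p))
c,(w,h),a=cv2.minAreaRect(p)
W=np.array([plane("top",q,.020) for q in p]); mu=W.mean(0); u=np.linalg.svd((W-mu)[:,:2],full_matrices=False)[2][0]; u*=np.sign(u[0])
s=(W-mu)[:,:2]@u; print("handle mid",mu,"dir",u,np.degrees(np.arctan2(u[1],u[0])),"extent",s.min(),s.max())
print("eye",plane("top",(406.2,218.7),.0155))
# foot disc
print("foot",plane("top",(313.3,267),.01))
s=bot.state(); R=cv2.Rodrigues(s['ee_rot'])[0]; print(R.round(3))
E
```

```text
tip [0.5061953  0.24894943 0.24394019] knob [0.55323639 0.32472485 0.2709858 ]
knob by plane top z .288 [0.54976988 0.32312841 0.288     ] scene [0.55563359 0.32514397 0.273     ]
tip plane [0.50491404 0.2485643  0.252     ] [0.51507504 0.24738556 0.252     ]
0.08701638782080234 crown -5.253965083719429 1.0292202234601575
210 ((407.4689636230469, 244.47242736816406), (33.29539108276367, 6.5181450843811035), 86.633544921875)
handle mid [0.59999078 0.08947998 0.02      ] dir [0.99974055 0.02277785] 1.305187628894876 extent -0.04059297810714443 0.04210960599142091
eye [0.66649014 0.08858514 0.0155    ]
foot [0.54895731 0.320942   0.01      ]
[[-0.935  0.356 -0.001]
 [ 0.356  0.935 -0.001]
 [ 0.    -0.002 -1.   ]]
```

```bash
cat >> h.py <<'E'
from scipy.spatial.transform import Rotation as Ro
def toolR(yaw=0,tilt=0):
    "yaw 0: tool x=-X, y=+Y, z down; tilt leans tool z forward (+X at yaw 0)"
    t=np.radians(tilt); R=np.array([[-np.cos(t),0,np.sin(t)],[0,1,0],[-np.sin(t),0,-np.cos(t)]])
    return Ro.from_euler('z',yaw,degrees=True).as_matrix()@R
def rel(hold,R=None):
    s=bot.state(); R0=Ro.from_rotvec(s['ee_rot']).as_matrix(); R=R0 if R is None else R
    p=np.array(hold)-R[:,2]*bot.hold_point_z
    d=R0.T@(p-s['tool_pos'])/.5; w=Ro.from_matrix(R0.T@R).as_rotvec()/(np.pi/2)
    print("row",np.r_[d,w].round(4).tolist(),"rows>=",max(np.linalg.norm(d)*10,np.linalg.norm(w)*90/8.59).round(1))
def st():
    s=bot.state(); R0=Ro.from_rotvec(s['ee_rot']).as_matrix(); print("t",s['time_s'],"hold",(s['tool_pos']+R0[:,2]*bot.hold_point_z).round(4),"z",R0[:,2].round(3),"x",R0[:,0].round(3),"q",s['q'].round(2),"F",s['force'].round(1),"w",s['grip_width'],s['finger_force'])
E
python3 -c "
from h import *
st();rel([.55,.322,.36]);rel([.55,.322,.278])"
```

```text
t 0.1 hold [0.1955 0.5136 0.2493] z [-0.001 -0.001 -1.   ] x [-0.935  0.356  0.   ] q [ 1.07  0.33 -0.19  1.05  0.    1.44] F [-0.8 -0.5 -1.7] w 0.08516945262886208 0.0
row [-0.799, -0.1061, -0.2215, 0.0, 0.0, 0.0] rows>= 8.4
row [-0.799, -0.1059, -0.0575, 0.0, 0.0, 0.0] rows>= 8.1
```

```bash
python3 -m inch '[[0,0,-0.1,0,0,0,1],[0,0,-0.2,0,0,0,1],[-0.8,-0.106,-0.222,0,0,0,1],[-0.8,-0.106,-0.222,0,0,0,1],[-0.8,-0.106,-0.222,0,0,0,1],[-0.8,-0.106,-0.222,0,0,0,1],[-0.8,-0.106,-0.222,0,0,0,1],[-0.8,-0.106,-0.222,0,0,0,1],[-0.8,-0.106,-0.222,0,0,0,1],[-0.8,-0.106,-0.222,0,0,0,1],[-0.8,-0.106,-0.222,0,0,0,1],[-0.8,-0.106,-0.222,0,0,0,1]]' 60
python3 -c "
from h import *
st();rel([.55,.322,.278])"
```

```text
time_s: 1.3
tool_pos: [0.5518, 0.3211, 0.5144]
ee_rot: [-0.572, -3.087, 0.001]
force: [-0.8, 1.3, 0.4]
grip_width: 0.0855
finger_force: 0.0
t 1.3 hold [0.5515 0.321  0.3597] z [-0.002 -0.001 -1.   ] x [-0.934  0.358  0.002] q [0.41 0.46 0.29 1.4  0.   0.78] F [-0.8  1.3  0.4] w 0.08549058579799225 0.0
row [0.0033, 0.001, 0.1633, 0.0, 0.0, 0.0] rows>= 1.6
```

```bash
python3 -m inch '[[0.003,0.001,0.05,0,0,0,1],[0.003,0.001,0.1,0,0,0,1],[0.003,0.001,0.14,0,0,0,1],[0.003,0.001,0.164,0,0,0,1],[0.003,0.001,0.164,0,0,0,1],[0.003,0.001,0.164,0,0,0,-0.1],[0.003,0.001,0.164,0,0,0,-0.3],[0.003,0.001,0.164,0,0,0,-1],[0.003,0.001,0.164,0,0,0,-1],[0.003,0.001,0.164,0,0,0,-1],[0.003,0.001,0.164,0,0,0,-1],[0.003,0.001,0.164,0,0,0,-1]]' 60
```

```text
time_s: 2.5
tool_pos: [0.5498, 0.324, 0.4352]
ee_rot: [0.567, 3.088, 0.006]
force: [0.7, 5.0, 6.2]
grip_width: 0.0324
finger_force: 60.8
```

```bash
python3 -m inch '[[0,0,0,0,0,0.06,-1],[0,0,0,0,0,0.12,-1],[0,0,0,0,0,0.18,-1],[0,0,0,0,0,0.24,-1],[0,0,0,0,0,0.3,-1],[0,0,0,0,0,0.36,-1],[0,0,0,0,0,0.42,-1],[0,0,0,0,0,0.48,-1],[0,0,0,0,0,0.54,-1],[0,0,0,0,0,0.6,-1],[0,0,0,0,0,0.655,-1],[0,0,0,0,0,0.655,-1]]' 90
python3 - <<'E'
from h import *
st(); crop("top",255,180,190,140,4,"t2.png")
E
```

```text
time_s: 3.7
tool_pos: [0.5516, 0.3253, 0.4354]
ee_rot: [2.015, 2.409, 0.017]
force: [9.8, 12.7, 0.8]
grip_width: 0.0314
finger_force: 89.1
t 3.7 hold [0.5528 0.3265 0.2807] z [ 0.008  0.008 -1.   ] x [-0.177  0.984  0.006] q [0.42 0.48 0.12 1.2  0.   1.81] F [ 9.8 12.7  0.8] w 0.031406364050734145 89.08749767462723
```

View pics/t2.png

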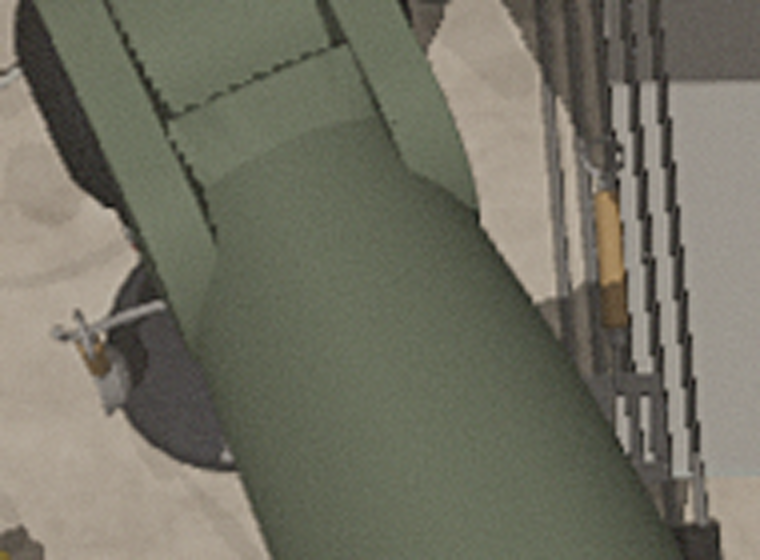

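The arm hides the crown, so I'll release the knob, rise clear and look again.

```bash
python3 -m inch '[[0,0,0,0,0,0,1],[0,0,0,0,0,0,1],[0,0,0,0,0,0,1],[0,0,0,0,0,0,1],[0,0,-0.1,0,0,0,1],[0,0,-0.2,0,0,0,1],[0,0,-0.2,0,0,0,1]]' 60
python3 -c "
from h import *
st();rel([.60,.0893,.16],toolR(1))"
```

```text
time_s: 4.45
tool_pos: [0.5497, 0.3231, 0.5416]
ee_rot: [2.012, 2.406, 0.016]
force: [0.3, 1.2, -0.1]
grip_width: 0.0855
finger_force: 0.0
t 4.45 hold [0.5514 0.3238 0.3869] z [ 0.011  0.004 -1.   ] x [-0.177  0.984  0.002] q [ 0.42  0.46  0.35  1.45 -0.    1.81] F [ 0.3  1.2 -0.1] w 0.0854892420541868 0.0
row [-0.4791, 0.0111, 0.4527, 0.0071, 0.0038, -0.8978] rows>= 9.4
```

```bash
python3 -m inch '[[-0.1,0.011,0,0,0,-0.09,1],[-0.2,0.011,0,0,0,-0.18,1],[-0.3,0.011,0.05,0,0,-0.27,1],[-0.4,0.011,0.1,0,0,-0.36,1],[-0.479,0.011,0.15,0,0,-0.45,0.5],[-0.479,0.011,0.2,0,0,-0.54,0.2],[-0.479,0.011,0.3,0,0,-0.63,0.2],[-0.479,0.011,0.36,0,0,-0.72,0.2],[-0.479,0.011,0.42,0.007,0.004,-0.81,0.2],[-0.479,0.011,0.453,0.007,0.004,-0.898,0.2],[-0.479,0.011,0.453,0.007,0.004,-0.898,0.2],[-0.479,0.011,0.453,0.007,0.004,-0.898,0.2]]' 60
python3 - <<'E'
from h import *
st();rel([.60,.0893,.030],toolR(1)); a=bot.read_camera("top");b=bot.read_camera("scene")
cv2.imwrite("pics/top3.png",a);cv2.imwrite("pics/scene3.png",b)
def z(im,x,y): return cv2.resize(im[y:y+130,x:x+130],None,fx=3,fy=3,interpolation=cv2.INTER_CUBIC)
cv2.imwrite("pics/c3.png",np.hstack([z(a,250,185),z(b,240,180)]))
E
```

```text
time_s: 5.65
tool_pos: [0.5973, 0.0883, 0.3075]
ee_rot: [0.023, -3.13, 0.007]
force: [0.3, 0.6, 0.4]
grip_width: 0.0513
finger_force: 0.0
t 5.65 hold [0.5956 0.0876 0.1529] z [-0.011 -0.004 -1.   ] x [-1.    -0.015  0.011] q [ 0.03  0.51 -0.18  0.9  -0.    0.01] F [0.3 0.6 0.4] w 0.05125713194635756 0.0
row [-0.0081, 0.0029, 0.2456, -0.0026, -0.0071, -0.0016] rows>= 2.5
```

View pics/c3.png

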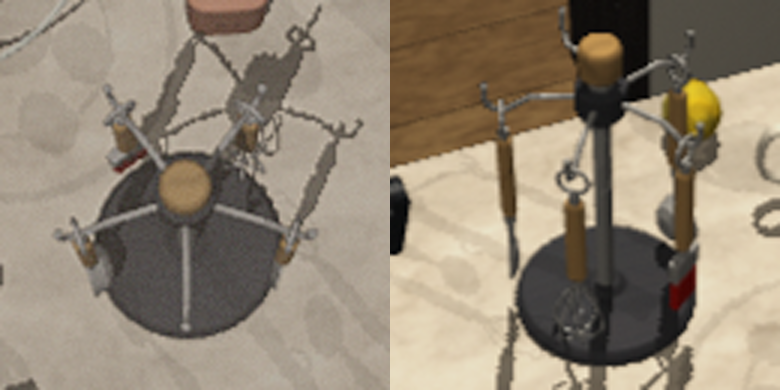

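The empty hook now points straight to the front: knob at top (311.3,247.3), tip at (312,293.7), and the tip in the scene view at (297.7,184.3). Now the grasp.

```bash
python3 - <<'E'
from h import *
print("tip tri",tri((297.7,184.3),(312,293.7)),"top",plane("top",(312,293.7),.252),"scene",plane("scene",(297.7,184.3),.252))
k=plane("top",(311.3,247.3),.288);print("knob",k)
st();rel([.60,.0893,.030],toolR(1))
E
```

```text
tip tri [0.46424496 0.32553762 0.2436516 ] top [0.46288286 0.32333458 0.252     ] scene [0.47401853 0.32416362 0.252     ]
knob [0.54918692 0.32352027 0.288     ]
t 5.75 hold [0.5966 0.0878 0.154 ] z [-0.008 -0.004 -1.   ] x [-1.    -0.016  0.008] q [ 0.03  0.5  -0.17  0.9  -0.    0.01] F [-0.1 -0.8  0.4] w 0.05155832664046232 0.0
row [-0.0063, 0.0027, 0.248, -0.0026, -0.0054, -0.001] rows>= 2.5
```

```bash
python3 -m inch '[[-0.006,0.002,0.08,0,-0.005,0,0.2],[-0.006,0.002,0.16,0,-0.005,0,0],[-0.006,0.002,0.2,0,-0.005,0,0],[-0.006,0.002,0.22,0,-0.005,0,0],[-0.006,0.002,0.22,0,-0.005,0,0],[-0.006,0.002,0.22,0,-0.005,0,0],[-0.006,0.002,0.22,0,-0.005,0,0]]' 60
python3 - <<'E'
from h import *
st();rel([.60,.0893,.028],toolR(1)); a=bot.read_camera("top");b=bot.read_camera("scene")
def z(im,x,y): return cv2.resize(im[y:y+110,x:x+110],None,fx=3.5,fy=3.5,interpolation=cv2.INTER_CUBIC)
cv2.imwrite("pics/c4.png",np.hstack([z(a,350,190),z(b,180,250)]))
E
```

```text
time_s: 6.45
tool_pos: [0.6001, 0.0891, 0.199]
ee_rot: [-0.028, 3.141, -0.006]
force: [0.3, -0.3, -0.3]
grip_width: 0.0429
finger_force: 0.0
t 6.45 hold [0.6002 0.0885 0.0443] z [ 0.    -0.004 -1.   ] x [-1.    -0.018 -0.   ] q [ 0.03  0.63 -0.28  0.66 -0.    0.01] F [ 0.3 -0.3 -0.3] w 0.0429170615603457 0.0
row [0.0002, 0.0006, 0.0327, -0.0025, 0.0001, 0.0002] rows>= 0.3
```

View pics/c4.png

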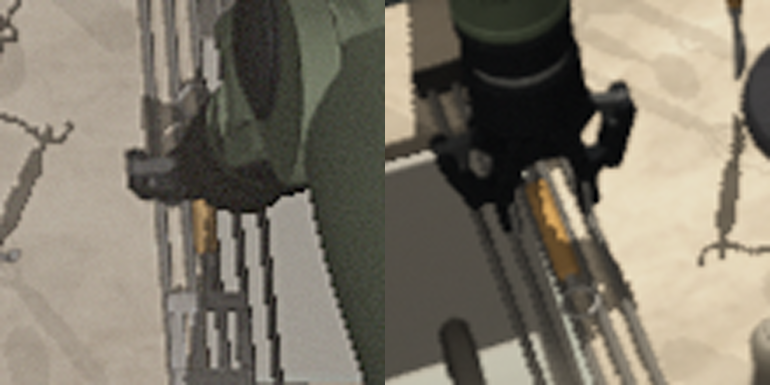

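The fingers straddle the handle in both views (handle at crop (203,225) in top and (550,230) in scene). Lower and grip.

```bash
python3 -m inch '[[0,0,0.015,0,0,0,0],[0,0,0.03,0,0,0,0],[0,0,0.03,0,0,0,-0.3],[0,0,0.03,0,0,0,-1],[0,0,0.03,0,0,0,-1],[0,0,0.03,0,0,0,-1],[0,0,0.03,0,0,0,-1]]' 60
python3 -c "
from h import *
st()"
```

```text
time_s: 7.25
tool_pos: [0.5995, 0.0893, 0.1831]
ee_rot: [0.028, -3.14, 0.005]
force: [-0.2, 0.9, 6.1]
grip_width: 0.0145
finger_force: 65.5
t 7.25 hold [0.5992 0.0888 0.0284] z [-0.002 -0.003 -1.   ] x [-1.    -0.018  0.002] q [ 0.03  0.65 -0.29  0.63 -0.    0.01] F [-0.2  0.9  6.1] w 0.014464226925286015 65.45842699706554
```

```bash
cat >> h.py <<'E'
EYE=np.array([-.0665,0,.168])
def eye():
    s=bot.state(); return s['tool_pos']+Ro.from_rotvec(s['ee_rot']).as_matrix()@EYE
def reye(e,R=None):
    s=bot.state(); R0=Ro.from_rotvec(s['ee_rot']).as_matrix(); R=R0 if R is None else R
    d=R0.T@(np.array(e)-R@EYE-s['tool_pos'])/.5; w=Ro.from_matrix(R0.T@R).as_rotvec()/(np.pi/2)
    print("row",np.r_[d,w].round(4).tolist(),"rows>=",max(np.linalg.norm(d)*10,np.linalg.norm(w)*90/8.59).round(1))
E
python3 -m inch '[[0,0,-0.05,0,0,0,-1],[0,0,-0.1,0,0,0,-1],[0,0,-0.2,0,0,0,-1],[0,0,-0.3,0,0,0,-1],[0,0,-0.4,0,0,0,-1],[0,0,-0.5,0,0,0,-1],[0.1,0,-0.55,0,0,0,-1],[0.2,0,-0.55,0,0,0,-1],[0.3,0,-0.55,0,0,0,-1],[0.4,0,-0.55,0,0,0,-1],[0.4,0,-0.55,0,0,0,-1],[0.4,0,-0.55,0,0,0,-1]]'
python3 -c "
from h import *
st();print(eye());reye([.462,.324,.32],toolR(0,30))"
```

```text
time_s: 8.45
tool_pos: [0.3986, 0.0866, 0.4581]
ee_rot: [0.029, -3.139, 0.006]
force: [0.3, -0.6, -0.3]
grip_width: 0.0143
finger_force: 61.8
t 8.45 hold [0.3983 0.086  0.3034] z [-0.002 -0.004 -1.   ] x [-1.    -0.018  0.002] q [ 0.03  0.03 -0.42  1.12 -0.    0.02] F [ 0.3 -0.6 -0.3] w 0.014278610289273201 61.774152517318726
[0.46473615 0.08717021 0.2899556 ]
row [0.1476, 0.4778, 0.0503, 0.0007, -0.3348, 0.012] rows>= 5.0
```

```bash
python3 -m inch '[[0.03,0.08,0.008,0,-0.06,0,-1],[0.06,0.16,0.016,0,-0.12,0,-1],[0.08,0.24,0.024,0,-0.18,0,-1],[0.11,0.32,0.032,0,-0.24,0,-1],[0.13,0.4,0.04,0,-0.3,0,-1],[0.148,0.478,0.05,0,-0.335,0.012,-1],[0.148,0.478,0.05,0,-0.335,0.012,-1],[0.148,0.478,0.05,0,-0.335,0.012,-1],[0.148,0.478,0.05,0,-0.335,0.012,-1],[0.148,0.478,0.05,0,-0.335,0.012,-1]]'
python3 - <<'E'
from h import *
st();print(eye());reye([.462,.324,.32],toolR(0,30)); a=bot.read_camera("top");b=bot.read_camera("scene")
cv2.imwrite("pics/top5.png",a);cv2.imwrite("pics/scene5.png",b)
print(proj("top",eye()),proj("scene",eye()),proj("top",[.462,.3235,.252]))
def z(im,x,y): return cv2.resize(im[y:y+75,x:x+75],None,fx=5,fy=5,interpolation=cv2.INTER_CUBIC)
cv2.imwrite("pics/c5.png",np.hstack([z(a,275,250),z(b,260,140)]))
E
```

```text
time_s: 9.45
tool_pos: [0.3225, 0.3233, 0.4321]
ee_rot: [0.003, 2.619, 0.0]
force: [0.4, 0.1, -1.0]
grip_width: 0.0138
finger_force: 61.8
t 9.45 hold [0.3998 0.3232 0.2981] z [ 0.499 -0.001 -0.866] x [-0.866  0.002 -0.499] q [ 0.72 -0.02 -0.61  0.57 -0.34  0.65] F [ 0.4  0.1 -1. ] w 0.013817775883067233 61.81321978569031
[0.46406157 0.32306733 0.31980679]
row [0.0036, 0.0013, -0.0023, -0.0004, -0.0004, -0.0015] rows>= 0.0
[[311.93415454 289.94345694]] [[294.77315502 159.11439433]] [[311.92059856 294.15074917]]
```

View pics/c5.png

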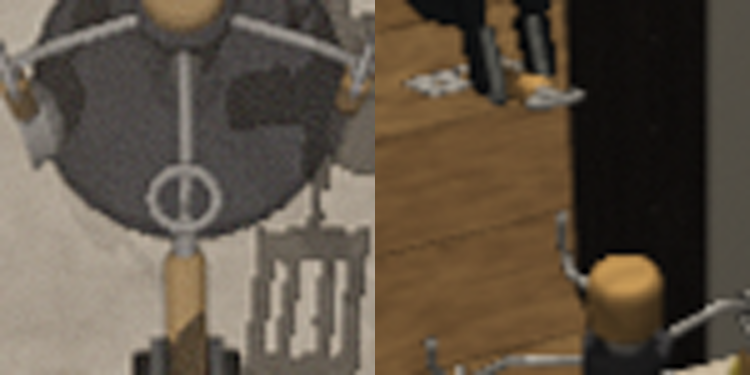

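The eye is seen at top (311.8,289.4) and scene (296,159.6), within 1 px of prediction. The hook tip at scene (297,183) lies below it. I'll align using the relative offset.

```bash
python3 - <<'E'
from h import *
e=np.array([.4641,.3231,.3198])
b=e-plane("top",(311.8,289.4),e[2]); bs=e-plane("scene",(296,159.6),e[2]); print("bias",b,bs)
print("tip", plane("top",(312,293.7),.2485)+b, plane("scene",(297.2,183.7),.2485)+bs)
print(tri((297.2,183.7),(312,293.7)), tri((296,159.6),(311.8,289.4)))
E
```

```text
bias [-0.00087747 -0.00010273  0.        ] [-0.00240531 -0.00194543  0.        ]
tip [0.46230513 0.32325334 0.2485    ] [0.46519402 0.3231288  0.2485    ]
[0.46391074 0.32494662 0.24549213] [0.46540147 0.32439814 0.31908383]
```

```bash
python3 -m inch '[[0.022,0.001,0.034,0,0,0,-1],[0.042,0.001,0.069,0,0,0,-1],[0.06,0.001,0.1,0,0,0,-1],[0.07,0.001,0.118,0,0,0,-1],[0.08,0.001,0.134,0,0,0,-1],[0.087,0.001,0.146,0,0,0,-1],[0.087,0.001,0.146,0,0,0,-1],[0.087,0.001,0.146,0,0,0,-1]]'
python3 - <<'E'
from h import *
st();e=eye();print(e);a=bot.read_camera("top");b=bot.read_camera("scene")
print(proj("top",e),proj("scene",e))
def z(im,x,y): return cv2.resize(im[y:y+60,x:x+60],None,fx=6,fy=6,interpolation=cv2.INTER_CUBIC)
cv2.imwrite("pics/c6.png",np.hstack([z(a,282,260),z(b,265,160)]))
E
```

```text
time_s: 10.35
tool_pos: [0.3206, 0.3247, 0.3475]
ee_rot: [0.001, 2.618, 0.001]
force: [-0.2, 0.3, -0.3]
grip_width: 0.0142
finger_force: 61.8
t 10.35 hold [0.3979 0.3249 0.2135] z [ 0.5    0.001 -0.866] x [-0.866  0.001 -0.5  ] q [ 0.72  0.08 -0.75  0.33 -0.34  0.65] F [-0.2  0.3 -0.3] w 0.014169430547757747 61.79774522781372
[0.46215975 0.32483182 0.23523415]
[[311.31340451 294.79091226]] [[296.52646542 186.58640189]]
```

View pics/c6.png

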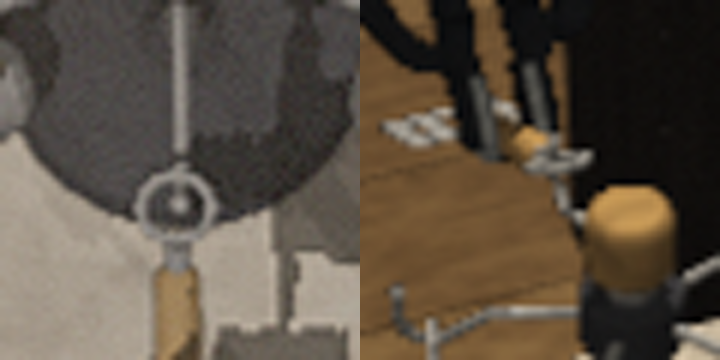

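The tip ball (crop (178,203)) is inside the loop (centre (177,207)), with no contact force. Next I'll lower to the seat and tilt towards vertical about the loop's far wire.

```bash
python3 - <<'E'
from h import *
for t in (30,40,50,60,70,78):
    r=np.radians(t); reye(np.array([.475,.324,.231])-.012*np.array([np.cos(r),0,np.sin(r)]),toolR(0,t))
E
```

```text
row [0.0064, -0.0017, 0.0206, 0.0009, 0.0004, -0.0005] rows>= 0.2
row [0.0624, -0.0018, 0.053, 0.0009, -0.1107, -0.0006] rows>= 1.2
row [0.1119, -0.0019, 0.0945, 0.0008, -0.2218, -0.0007] rows>= 2.3
row [0.1534, -0.002, 0.1441, 0.0007, -0.3329, -0.0008] rows>= 3.5
row [0.1858, -0.0021, 0.2, 0.0007, -0.444, -0.0008] rows>= 4.7
row [0.2043, -0.0022, 0.2483, 0.0006, -0.5329, -0.0009] rows>= 5.6
```

```bash
python3 -m inch '[[0.006,-0.002,0.02,0,0,0,-1],[0.034,-0.002,0.036,0,-0.055,0,-1],[0.062,-0.002,0.053,0,-0.111,0,-1],[0.088,-0.002,0.073,0,-0.166,0,-1],[0.112,-0.002,0.094,0,-0.222,0,-1],[0.112,-0.002,0.094,0,-0.222,0,-1],[0.112,-0.002,0.094,0,-0.222,0,-1]]'
python3 - <<'E'
from h import *
st();print(eye())
for t in (50,60,70,78):
    r=np.radians(t); reye(np.array([.475,.324,.231])-.012*np.array([np.cos(r),0,np.sin(r)]),toolR(0,t))
E
```

```text
time_s: 11.15
tool_pos: [0.2952, 0.3238, 0.2783]
ee_rot: [-0.001, 2.273, -0.0]
force: [-0.0, 0.7, -1.1]
grip_width: 0.0144
finger_force: 61.8
t 11.15 hold [0.4133 0.3238 0.1784] z [ 0.764  0.    -0.646] x [-0.646 -0.001 -0.764] q [ 0.83  0.2  -1.04 -0.34 -0.6   0.62] F [-0.   0.7 -1.1] w 0.01436009790722034 61.792320013046265
[0.46641904 0.32386561 0.22064087]
row [-0.0017, 0.0004, 0.0003, 0.0001, -0.0023, 0.0005] rows>= 0.0
row [0.0542, 0.0004, 0.0329, 0.0001, -0.1134, 0.0005] rows>= 1.2
row [0.1035, 0.0005, 0.0746, 0.0001, -0.2245, 0.0005] rows>= 2.4
row [0.1373, 0.0005, 0.1138, 0.0002, -0.3134, 0.0005] rows>= 3.3
```

```bash
python3 -m inch '[[0.027,0,0.016,0,-0.057,0,-1],[0.054,0,0.033,0,-0.113,0,-1],[0.079,0,0.053,0,-0.168,0,-1],[0.104,0,0.075,0,-0.224,0,-1],[0.104,0,0.075,0,-0.224,0,-1],[0.104,0,0.075,0,-0.224,0,-1],[0.104,0,0.075,0,-0.224,0,-1]]'
python3 - <<'E'
from h import *
st();print(eye())
for t in (70,80):
    r=np.radians(t); reye(np.array([.475,.324,.231])-.012*np.array([np.cos(r),0,np.sin(r)]),toolR(0,t))
a=bot.read_camera("top");b=bot.read_camera("scene")
def z(im,x,y): return cv2.resize(im[y:y+60,x:x+60],None,fx=6,fy=6,interpolation=cv2.INTER_CUBIC)
cv2.imwrite("pics/c7.png",np.hstack([z(a,282,260),z(b,265,160)]))
E
```

```text
time_s: 11.85
tool_pos: [0.2914, 0.3244, 0.2143]
ee_rot: [0.001, 1.919, 0.0]
force: [0.6, 0.8, -0.4]
grip_width: 0.0144
finger_force: 61.8
t 11.85 hold [0.4368 0.3244 0.1614] z [ 0.94  -0.    -0.342] x [-0.342  0.    -0.94 ] q [ 0.89  0.63 -1.23 -1.33 -0.82  0.4 ] F [ 0.6  0.8 -0.4] w 0.014408472264554202 61.833293437957764
[0.472056   0.32433787 0.21940116]
row [0.0, -0.0008, -0.0025, -0.0001, 0.0003, -0.0003] rows>= 0.0
row [0.056, -0.0008, 0.0299, -0.0001, -0.1108, -0.0003] rows>= 1.2
```

View pics/c7.png

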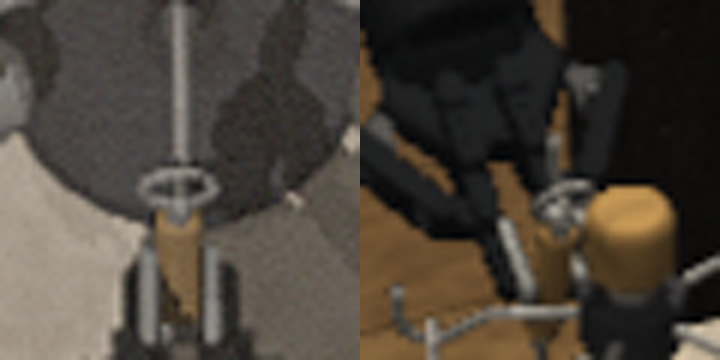

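The loop wraps the hook's seat at about 20° from vertical (crop (178,188)), with the tip outside it. I'll open part-way and back straight out.

```bash
python3 -m inch '[[0,0,0,0,0,0,-0.4],[0,0,0,0,0,0,-0.1],[0,0,0,0,0,0,0.2],[0,0,0,0,0,0,0.2],[0,0,-0.03,0,0,0,0.2],[0,0,-0.06,0,0,0,0.2],[0,0,-0.1,0,0,0,0.2],[0,0,-0.14,0,0,0,0.2],[0,0,-0.14,0,0,0,0.2],[0,0,-0.14,0,0,0,0.2]]'
python3 - <<'E'
from h import *
st();a=bot.read_camera("top");b=bot.read_camera("scene")
print(proj("scene",[.474,.324,.218]),proj("scene",[.474,.324,.02]))
def z(im,x,y): return cv2.resize(im[y:y+130,x:x+130],None,fx=3,fy=3,interpolation=cv2.INTER_CUBIC)
cv2.imwrite("pics/c8.png",np.hstack([z(a,250,215),z(b,240,170)]))
E
```

```text
time_s: 12.95
tool_pos: [0.2248, 0.3241, 0.2386]
ee_rot: [0.0, 1.917, 0.003]
force: [-0.2, -0.1, -0.5]
grip_width: 0.0506
finger_force: 0.0
t 12.95 hold [0.3703 0.3244 0.1861] z [ 0.941  0.002 -0.34 ] x [-0.34   0.002 -0.941] q [ 1.05  0.49 -1.27 -1.14 -0.95  0.53] F [-0.2 -0.1 -0.5] w 0.05061405548905828 0.0
[[298.09163638 195.11486646]] [[300.48184659 251.3301602 ]]
```

View pics/c8.png

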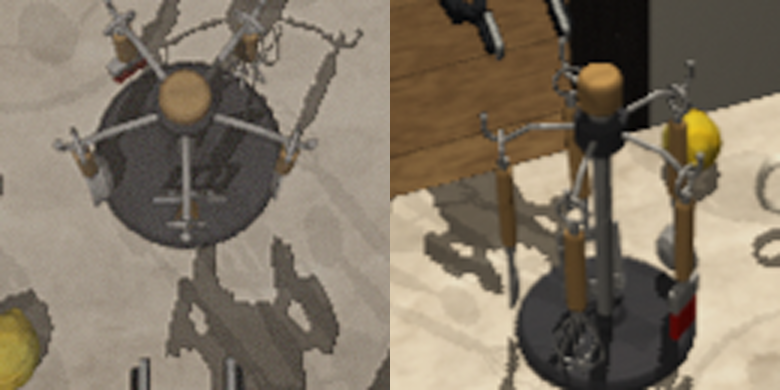

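The turner hangs on the front hook (top crop (187,210)), the hook points straight ahead and the gripper is clear. I'll let it settle, then hand in.

```bash
for i in 1 2; do python3 -m inch '[[0,0,0,0,0,0,0.2],[0,0,0,0,0,0,0.2],[0,0,0,0,0,0,0.2],[0,0,0,0,0,0,0.2],[0,0,0,0,0,0,0.2],[0,0,0,0,0,0,0.2],[0,0,0,0,0,0,0.2],[0,0,0,0,0,0,0.2],[0,0,0,0,0,0,0.2],[0,0,0,0,0,0,0.2],[0,0,0,0,0,0,0.2],[0,0,0,0,0,0,0.2]]' | head -1; done
python3 -c "
from bench import bot
print(bot.hand_in())"
```

```text
time_s: 14.25
time_s: 15.45
the job is handed in; nothing more can be done
None
```

The carousel's empty hook now points to the front edge and the turner hangs freely by its loop on it, with the gripper clear; I handed the job in at about 15.5 s, and no verdict came back.

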